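# Tip the grater plate out of its stand

## Task

Get the grater plate (the one with rows of round holes and a green thumb pad) out of its wooden stand: press its green end down all the way so that the other end tips up and stays up, then take it by the raised end, lift it out and lay it flat inside the white tray. Leave the slicer plate with the orange thumb pad lying as it is in its own stand.

Things in the scene. Friction and masses are not known exactly. Their poses are not given: they have to be found in the camera images.
- grater_plate: Metal plate 110 x 54 x 5 mm, 80 g, rows of round dark holes, ribbed green thumb pad on its last 30 mm at -x. Origin: centre of underside; x along its length away from the pad, y across, z up. Lies loose and level in a fixed wooden stand, underside 30 mm above the worktop. Once tipped, pinch it from above across its width 43 mm from centre towards +x (underside there at 48 mm), lift straight up.
- grater_rocker (a joint): Tilt of the 40 mm wide bed under the grater plate: 0 level, 0.4 rad = thumb end down at a hard stop, +x end 52 mm up. Stiff, stays where left. Axis across the plate at its x = -3 mm, 4 mm below it; the bed spans plate x -57 to +25 mm. To tip: closed fingers straight down on the pad 45 mm from plate centre; takes 1 to 4 N and 9 to 18 mm of travel to the stop; stop at about 10 N.
- slicer_plate: To be left alone: same plate and axes, but one slanting dark slot and an orange thumb pad, in a like stand; stands and tray change places. Stands: light wood, 130 x 76 mm, centred under the plates; walls 8 mm thick, top 36 mm above the worktop (1 mm above a level plate), 3 mm off both long sides and the +x end, so no finger fits beside a level plate. Thumb end open.
- tray: Fixed white tray with a blue rim, 150 mm along its x, 190 mm along its y; floor 4 mm thick, walls 4 mm thick, rim 22 mm above the worktop; inside 142 x 182 mm. Origin: centre of its underside, on the worktop; z up. The tipped plate may be lowered in with its thumb end landing first: it turns level in a light grip (about 12 N). Behind the work hang wall cabinets (from x = 0.62 m, underside 0.47 m up): carry things low.
Not all that is in view belongs to the job. What is shaped like the grater_plate but blue is not meant.

How it is judged:
On the way:
1. the grater plate has been tipped up in its stand by pressing its thumb end down (bed at 0.3 rad or more, plate leaning with it) (value of joint grater_rocker above 0.3 rad and angle between grater_plate's own z axis and vertical above 0.25 rad and height (world z) of grater_plate below 0.05 m), for 0.2 s.
At the end, for the whole second after the job is handed in: The grater plate lies at rest on the tray floor (underside under 9 mm above the tray's), within 6 degrees of level, its centre within 55 mm in x and 60 mm in y of the tray's centre; the slicer plate is level within 6 degrees and within 15 mm of its start (x of grater_plate in the frame of tray between -0.055 and 0.055 m and y of grater_plate in the frame of tray between -0.06 and 0.06 m and z of grater_plate in the frame of tray below 0.009 m and angle between each of grater_plate, slicer_plate's own z axis and vertical below 0.1 rad and linear speed of grater_plate below 0.02 m/s and distance of slicer_plate from where it was at the start of the episode below 0.015 m); the robot touches nothing.
It fails at once if the slicer plate is tipped by more than 0.2 rad or moved by more than 15 mm (angle between slicer_plate's own z axis and vertical above 0.2 rad or distance of slicer_plate from where it was at the start of the episode above 0.015 m).
It also fails if it takes over 54 s, if anything falls off the work surface, if the arm or the gripper's body presses on something with over 40 N, if the wrist force passes 120 N, or if a joint passes its speed limit or range.

## Robot

A 6-joint arm with a two-finger parallel gripper is mounted at the origin on a cart in front of the work surface, level with it; the furniture and walls round the work are solid. World frame = base frame: x ahead of the robot, y to its left, z up, the work surface at z = 0. Lengths are in m, angles in rad, forces in N, time in s.
With the tool pointing down it reaches from about 0.425 to 0.95 m from the base axis. Payload 3.5 kg.
Tool frame: the origin (TCP) lies on the centre line of the jaws, within the pads' length; the fingertips stand 8 mm ahead of it and the grasp point (between the pads) lies 11 mm behind it; z points along the fingers, y is the line along which they close (so a half turn about z gives the same grasp; the last joint's range is limited). The gripper opens to 85 mm and grips with 20 to 120 N. Pads are 22 mm wide; open, the fingers measure 114 mm over their backs; the gripper's body (76 mm by 85 mm) begins 54 mm behind the grasp point. The pads swing forward as they close: fully open they stand 13 mm farther back than shut.
Start: joints at [1.112, 0.286, 1.577, -0, 1.279, -0.15], TCP at [0.205, 0.643, 0.239] pointing down, gripper open.
Joint ranges: [-2.77, 2.77], [-0.9, 2.22], [0.21, 2.48], [-1.53, 4.67], [0.24, 2.81], [-2.84, 2.84]. Speed limits (rad/s): [2.79, 2.79, 3.14, 3.14, 3.14, 3.14].

## Interface

Orientations are given as a unit quaternion [x, y, z, w].
In Python, from plant import ctrl gives the robot as it stands. The module is installed in compiled form; this text tells all that it offers.
- The arm moves only by the tool send_rows, never from a script. Its argument "steps" is a list of rows, each a list of 5 numbers: the shift along the tool's x, y, z in m, then the turn about the tool's z in degrees, then the opening, from -1 (shut) to 1 (fully open). A call has 1 to 12 rows; each row is the pose to reach, as a shift and turn from the pose commanded when the call began, along the tool's axes at that moment; what a row does not reach only later rows make up. A row lasts 1/10 s, in which the tool goes at most 50 mm and 8.59 degrees, less where a joint would pass 70% of its speed; a pose out of reach is approached as far as the arm can. A call with a gripper value outside its range is refused whole. The fingers move at their own pace and stop on an object; "squeeze" is the grip in N (left out, the last holds). Time passes only in rows, so rows that repeat a pose let the fingers close. It gives the time, the measured TCP pose, the force, the opening and the grip force at its end, in the units of the state.
- ctrl.get_state(): the state, without advancing time (a new reading comes with each control period).
- ctrl.read_camera(name): name is "side" or "top"; returns the picture (400x640x3 uint8, red, green, blue); there is no depth.
- ctrl.calibration(name): a dict with "intrinsics" (3x3 intrinsics, pixels), "extrinsics" (4x4, takes a point from world to camera coordinates). Camera axes: x right, y up, looking along -z (the intrinsics and any distortion apply to the point x, -y, -z); pixel columns grow to the right and rows downward; lengths in m; the calibration is good to about 2 mm. A picture is of the moment at which its call begins. calibration takes no time and is no camera call.
- ctrl.sign_off(): hands the job in; it is judged then, once.
The state is a dict: "time": time; "qpos": joint angles; "dq": joint speeds; "joint_efforts": joint torques, N m; "eef_pos": TCP position; "tcp_rot": TCP orientation; "contact_force": force on the tool from outside, world axes, zero at the start; "wrist_torque": the same for the moment, N m; "opening": opening from 0.0 (shut) to 1.0 (fully open); "finger_force": force on a finger pad.
Only numpy, scipy, OpenCV 4.12 (cv2) and the standard library are available. Lean on these libraries where they do the work, as an engineer would, in place of code of your own. Each camera call takes 0.05 s, during which the arm holds its last target. There are 200 camera calls.

## Working session

There is one attempt and no reset: what is moved stays moved. The work goes in short steps, Python scripts to look and compute and a tool call to move; the robot and the scene stay as the last step left them, time stands still between calls to the robot, and variables do not carry over. Pictures are saved under pics/ and viewed, at most 10 in all, crops included, and the job is handed in when it is done.

Besides the shell and the picture viewer there is one more tool, called after "Call:" as a command line: name --pt "numbers of a row" for each row, then --argument value for the rest. send_rows: Moves the arm, as the interface text tells. Its arguments: {"type":"object","properties":{"steps":{"type":"array","items":{"type":"array","items":{"type":"number"}}},"squeeze":{"type":"number"}},"required":["steps"]}

```bash
mkdir -p pics
cat > h.py <<'E'
import numpy as np, cv2
from plant import ctrl
def snap(n,f):
    im=ctrl.read_camera(n); cv2.imwrite('pics/'+f,im[:,:,::-1]); return im
def ray(n,u,v,z):
    c=ctrl.calibration(n);K=np.array(c['intrinsics']);E=np.array(c['extrinsics'])
    d=np.linalg.inv(K)@[u,v,1]; d=E[:3,:3].T@(d*[1,-1,-1]); o=-E[:3,:3].T@E[:3,3]
    return o+d*(z-o[2])/d[2]
def proj(n,p):
    c=ctrl.calibration(n);K=np.array(c['intrinsics']);E=np.array(c['extrinsics'])
    q=(E[:3,:3]@p+E[:3,3])*[1,-1,-1]; q=K@q; return q[:2]/q[2]
E
python3 - <<'E'
from h import *
a=snap('top','t0.png');b=snap('side','s0.png')
s=ctrl.get_state();print(s)
for n in('top','side'):print(ctrl.calibration(n))
E
```

```text
{'time': 0.1, 'qpos': array([ 1.11199386e+00,  2.87127263e-01,  1.57802851e+00,  1.45388299e-05,
        1.27863485e+00, -1.49983188e-01]), 'dq': array([ 1.28192988e-03, -1.70008474e-03, -3.28273384e-03, -9.84001812e-05,
       -1.35839358e-03, -4.54060172e-05]), 'joint_efforts': array([ 4.61096788e-04, -4.07289577e+01, -2.93700939e+01, -1.71313291e-04,
        3.39056649e-03,  1.62060292e-05]), 'eef_pos': array([0.20485191, 0.64255236, 0.23805317]), 'tcp_rot': array([ 1.53798771e-01,  9.88101579e-01, -1.04637878e-03, -3.36020559e-04]), 'contact_force': array([-0.54876172,  0.15461564,  0.36053805]), 'wrist_torque': array([-0.00335589, -0.03475136, -0.00795421]), 'finger_force': 0.0, 'opening': 1.0025049470504659}
{'intrinsics': array([[468.51555266,   0.        , 316.33971913],
       [  0.        , 468.51555266, 199.37918421],
       [  0.        ,   0.        ,   1.        ]]), 'extrinsics': array([[ 0.02936495, -0.99938765,  0.01902688,  0.16993916],
       [ 0.97983489,  0.03254371,  0.19714078, -0.49453024],
       [-0.19763926,  0.01285417,  0.98019054, -1.46913121],
       [ 0.        ,  0.        ,  0.        ,  1.        ]])}
{'intrinsics': array([[394.31839301,   0.        , 323.4501248 ],
       [  0.        , 394.31839301, 199.84888288],
       [  0.        ,   0.        ,   1.        ]]), 'extrinsics': array([[-0.99651744, -0.08334708, -0.00250304,  0.49785457],
       [ 0.05116821, -0.63492973,  0.77087356,  0.05660379],
       [-0.06583932,  0.76806087,  0.63698327, -1.4857412 ],
       [ 0.        ,  0.        ,  0.        ,  1.        ]])}
```

View pics/t0.png

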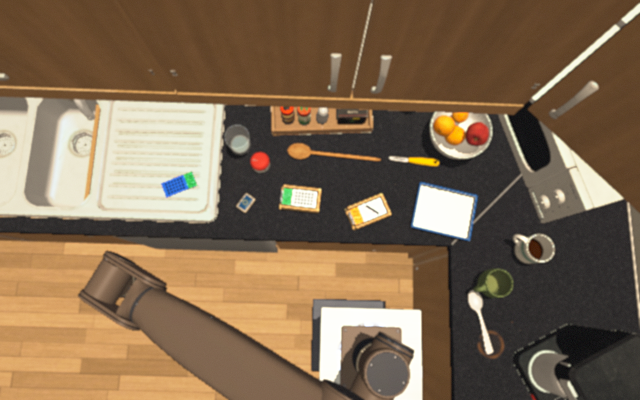

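View pics/s0.png

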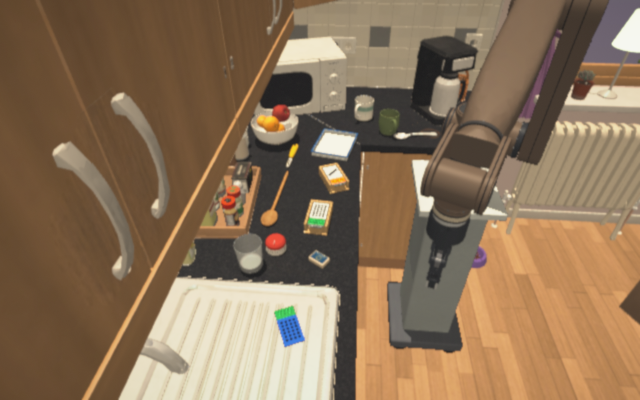

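Candidates: white, holed plate with a green pad at top (300,198); blue plate with a green pad at top (180,184), which is the decoy; slotted plate with an orange pad at top (369,210), which is the slicer. The first fits: it has holes and a green pad, and it's in a wooden stand. The tray is at (444,211). I'll measure these and confirm with a crop.

Run:
```python
from h import *
a=cv2.imread('pics/t0.png');b=cv2.imread('pics/s0.png')
cv2.imwrite('pics/c0.png',np.hstack([cv2.resize(a[175:235,270:400],None,fx=4,fy=4,interpolation=2),cv2.resize(b[190:250,290:350],None,fx=4,fy=4,interpolation=2)]))
def rect(n,im,box,lo,hi,z,name):
    u0,v0,u1,v1=box
    m=cv2.inRange(cv2.cvtColor(im,cv2.COLOR_BGR2HSV),lo,hi);k=np.zeros_like(m);k[v0:v1,u0:u1]=m[v0:v1,u0:u1]
    k=cv2.morphologyEx(k,cv2.MORPH_CLOSE,np.ones((5,5)))
    c=max(cv2.findContours(k,0,2)[0],key=cv2.contourArea)[:,0,:]
    P=np.array([ray(n,u,v,z)[:2] for u,v in c])*1000
    r=cv2.minAreaRect(P.astype(np.float32))
    print(n,name,np.round(r[0],1),np.round(r[1],1),round(r[2],1))
    return r
for n,im,g,s,t in(('top',a,(270,175,330,220),(335,185,400,235),(405,175,485,250)),('side',b,(298,190,340,240),(315,158,355,198),(308,125,362,165))):
    rect(n,im,g,(50,120,60),(80,255,255),.035,'green pad')
    rect(n,im,g,(0,0,150),(180,50,255),.035,'grater metal')
    rect(n,im,g,(5,40,60),(85,255,255),.036,'grater stand all')
    rect(n,im,s,(5,150,150),(25,255,255),.035,'orange')
    rect(n,im,s,(0,0,150),(180,50,255),.035,'slicer metal')
    rect(n,im,t,(100,120,40),(130,255,255),.022,'tray rim')
```

```text
top green pad [501.3 282.9] [50.1 22.9] 1.9
top grater metal [494.6 226.5] [82.5 57.4] 85.4
top grater stand all [494.  238.4] [138.5  92.1] 86.0
top orange [442.2  55.5] [60.  26.8] 23.8
top slicer metal [465.6   2.4] [56.5 81.4] 23.8
top tray rim [ 470.1 -238. ] [199.3 160.7] 78.3
side green pad [501.4 281.4] [20.4 51.4] 85.4
side grater metal [495.6 225.1] [76.7 53.2] 85.5
side grater stand all [496.2 256.2] [180.5  90.7] 85.5
side orange [442.3  53.6] [60.7 29. ] 31.1
side slicer metal [ 4.675e+02 -1.000e-01] [53.  75.9] 24.4
side tray rim [ 565.1 -164.1] [0. 0.] 0.0
```

View pics/c0.png

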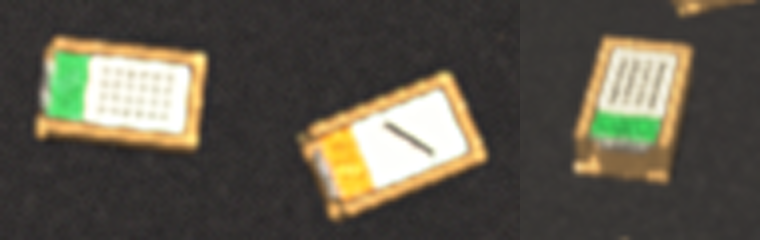

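The enlarged crop confirms it. The left plate has rows of holes and a green pad at its left end and sits in a wooden stand. The right one has the slot and orange pad.

Grater centre is about (0.497, 0.2415), with +x along (-0.087, -0.996). Both views agree, and the pad-to-metal distance of 56 mm matches the expected 55. The press point is (0.501, 0.286).

Call:
send_rows --pt "-0.039 -0.025 0.0 8 -1" --pt "-0.078 -0.05 0.01 16 -1" --pt "-0.117 -0.075 0.03 24 -1" --pt "-0.156 -0.1 0.05 32 -1" --pt "-0.195 -0.125 0.07 40 -1" --pt "-0.234 -0.15 0.09 48 -1" --pt "-0.273 -0.175 0.1 56 -1" --pt "-0.312 -0.2 0.11 64 -1" --pt "-0.351 -0.225 0.12 72 -1" --pt "-0.391 -0.25 0.129 77.3 -1" --pt "-0.391 -0.25 0.129 77.3 -1" --pt "-0.391 -0.25 0.129 77.3 -1"

```text
time: 1.3
eef_pos: [0.5017, 0.285, 0.1096]
tcp_rot: [0.738, 0.675, -0.001, -0.0]
contact_force: [0.3, 0.0, 0.5]
opening: -0.001
finger_force: 0.0
```

Run:
```python
from h import *
from scipy.spatial.transform import Rotation as R
a=snap('top','t1.png');b=snap('side','s1.png')
s=ctrl.get_state();print(s['time'],s['eef_pos'],s['opening'],s['contact_force']);print(R.from_quat(s['tcp_rot']).as_matrix().round(3))
cv2.imwrite('pics/c1.png',np.hstack([cv2.resize(a[140:240,230:330],None,fx=4,fy=4),cv2.resize(b[150:250,270:370],None,fx=4,fy=4)]))
```

```text
1.4 [0.50095334 0.28664135 0.11016835] 0.0023740720408823354 [-0.48866391  0.63932335 -0.45623625]
[[ 0.086  0.996 -0.001]
 [ 0.996 -0.086  0.   ]
 [ 0.    -0.001 -1.   ]]
```

View pics/c1.png

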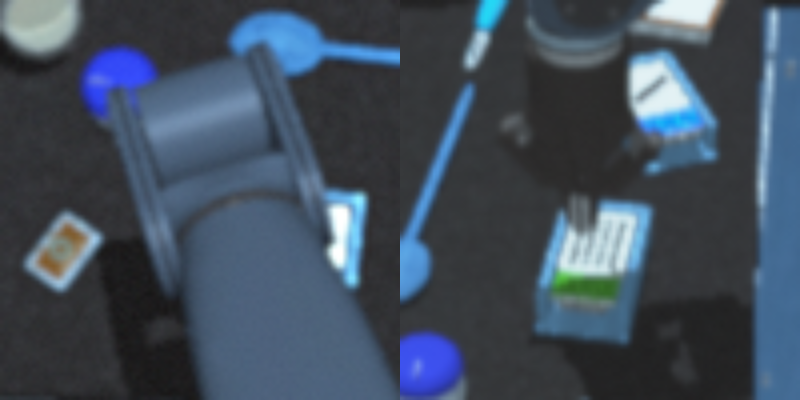

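The crop (red and blue swapped) shows the closed fingers above the grater stand, with the fingertips at about side (315,207), in line with the pad. Next I descend.

Call:
send_rows --pt "0 0 0.035 0 -1" --pt "0 0 0.06 0 -1" --pt "0 0 0.063 0 -1" --pt "0 0 0.066 0 -1" --pt "0 0 0.069 0 -1" --pt "0 0 0.072 0 -1" --pt "0 0 0.072 0 -1"

```text
time: 2.1
eef_pos: [0.5025, 0.2867, 0.0395]
tcp_rot: [0.737, 0.676, 0.001, 0.0]
contact_force: [1.2, 1.0, 0.7]
opening: 0.0
finger_force: 0.6
```

Call:
send_rows --pt "0 0 0.002 0 -1" --pt "0 0 0.004 0 -1" --pt "0 0 0.006 0 -1" --pt "0 0 0.007 0 -1" --pt "0 0 0.007 0 -1"

```text
time: 2.6
eef_pos: [0.5015, 0.2858, 0.031]
tcp_rot: [0.737, 0.676, -0.0, 0.0]
contact_force: [0.0, 1.7, 0.8]
opening: -0.003
finger_force: 0.4
```

Call:
send_rows --pt "0 0 0.002 0 -1" --pt "0 0 0.004 0 -1" --pt "0 0 0.004 0 -1"

```text
time: 2.9
eef_pos: [0.5023, 0.2864, 0.029]
tcp_rot: [0.737, 0.676, 0.0, 0.0]
contact_force: [-2.1, -0.1, 9.1]
opening: -0.001
finger_force: 4.1
```

Call:
send_rows --pt "0 0 0.002 0 -1" --pt "0 0 0.003 0 -1" --pt "0 0 0.003 0 -1"

```text
time: 3.2
eef_pos: [0.5032, 0.2871, 0.0282]
tcp_rot: [0.737, 0.676, 0.001, 0.0]
contact_force: [-4.5, -0.6, 18.6]
opening: 0.001
finger_force: 8.2
```

Hard stop reached. I'll lift off, move above the raised end, open, and look.

Call:
send_rows --pt "0 0 -0.04 0 -1" --pt "0 0 -0.085 0 -1" --pt "0 0 -0.085 0 -1" --pt "-0.04 0 -0.085 0 0.6" --pt "-0.083 0 -0.085 0 1" --pt "-0.083 0 -0.085 0 1" --pt "-0.083 0 -0.085 0 1"

```text
time: 3.9
eef_pos: [0.4938, 0.2025, 0.1084]
tcp_rot: [0.738, 0.675, -0.001, -0.001]
contact_force: [0.2, 0.3, 0.1]
opening: 0.679
finger_force: 0.0
```

Run:
```python
from h import *
b=snap('side','s2.png')[:,:,::-1]
s=ctrl.get_state();print(s['time'],s['eef_pos'],s['opening'],s['contact_force'])
cv2.imwrite('pics/c2.png',cv2.resize(b[160:260,270:370],None,fx=6,fy=6))
d=np.array([-.087,-.996,0]);n=np.array([.996,-.087,0]);c=np.array([.497,.2415,0])
# predicted tipped +x end top corners
for sgn in(-1,1):
  p=c+d*(-3+58*np.cos(.4)-9*np.sin(.4))/1e3+n*sgn*.027+[0,0,.026+.058*np.sin(.4)+.009*np.cos(.4)]
  q=proj('side',p);print((q-[270,160])*6)
```

```text
3.95 [0.49407187 0.20324893 0.10868943] 0.7623280891464934 [-0.21778424 -0.11568432  0.8768186 ]
[350.75469438 240.63110962]
[256.36945796 230.46652048]
```

View pics/c2.png

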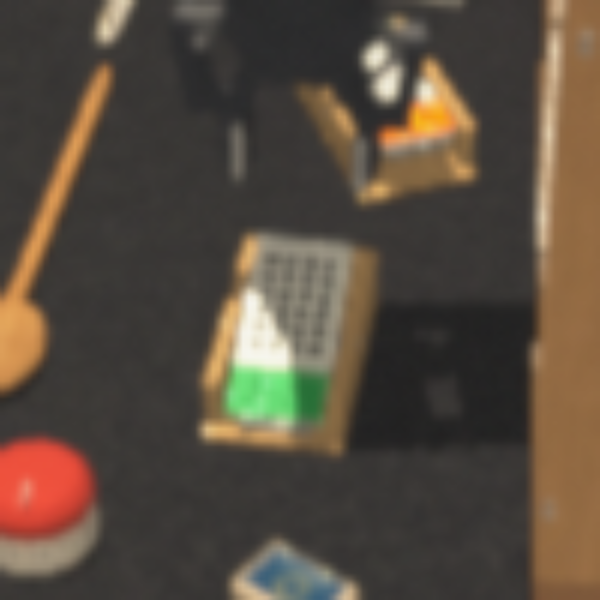

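Crop: the plate is tipped. Its raised end corners are at crop (257,233) and (350,241), against predicted (256,230) and (351,241). The gripper straddles the raised end, so I can descend and pinch.

Call:
send_rows --pt "0 0 0.0 0 1" --pt "0 0 0.0 0 1" --pt "0 0 0.03 0 1" --pt "0 0 0.055 0 1" --pt "0 0 0.062 0 1" --pt "0 0 0.062 0 0.6" --pt "0 0 0.062 0 0.3" --pt "0 0 0.062 0 -0.2" --pt "0 0 0.062 0 -0.2" --pt "0 0 0.062 0 -0.2" --pt "0 0 0.062 0 -0.2" --squeeze 30

```text
time: 5.05
eef_pos: [0.4954, 0.2036, 0.0484]
tcp_rot: [0.737, 0.676, 0.001, 0.001]
contact_force: [1.0, -0.2, 1.7]
opening: 0.618
finger_force: 32.1
```

Call:
send_rows --pt "0 0 -0.01 0 -0.2" --pt "0 0 -0.025 0 -0.2" --pt "0 0 -0.05 0 -0.2" --pt "0 0 -0.08 0 -0.2" --pt "0 0 -0.11 0 -0.2" --pt "0 0 -0.14 0 -0.2" --pt "0 0 -0.14 0 -0.2"

```text
time: 5.75
eef_pos: [0.4974, 0.204, 0.1938]
tcp_rot: [0.737, 0.676, 0.005, 0.003]
contact_force: [1.8, -0.2, 0.6]
opening: 0.621
finger_force: 31.8
```

Run:
```python
from h import *
b=snap('side','s3.png')[:,:,::-1]
s=ctrl.get_state();print(s['time'],s['eef_pos'],s['opening'],s['contact_force'],s['finger_force'])
cv2.imwrite('pics/c3.png',cv2.resize(b[110:250,250:390],None,fx=4,fy=4))
```

```text
5.8 [0.49594937 0.20371104 0.19097715] 0.6175702394418239 [ 0.5433066   0.27345435 -1.98603371] 31.810396313667297
```

View pics/c3.png

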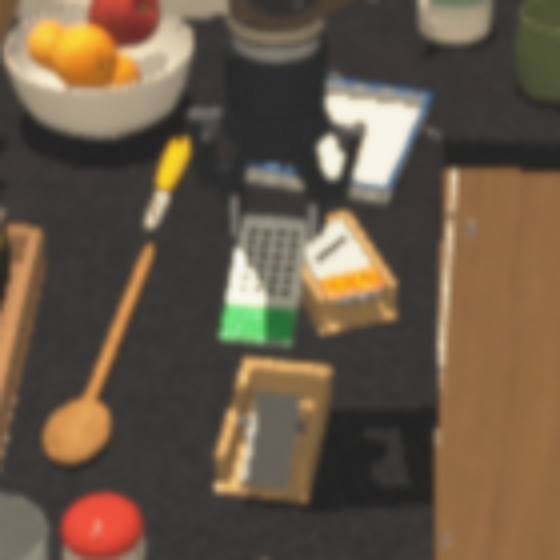

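Crop: the plate is held in the jaws, still tilted, with its stand empty (275,430) and the slicer undisturbed. I'll carry it to the tray.

Call:
send_rows --pt "-0.02 0 0 0 -0.2" --pt "-0.06 0.001 0 1 -0.2" --pt "-0.105 0.002 0 2 -0.2" --pt "-0.15 0.003 0 3 -0.2" --pt "-0.2 0.004 0 4 -0.2" --pt "-0.25 0.005 0 5 -0.2" --pt "-0.3 0.006 0 6 -0.2" --pt "-0.35 0.007 0 6.7 -0.2" --pt "-0.4 0.008 0 6.7 -0.2" --pt "-0.445 0.008 0 6.7 -0.2" --pt "-0.475 0.008 0 6.7 -0.2" --pt "-0.485 0.008 0 6.7 -0.2"

```text
time: 7.0
eef_pos: [0.4589, -0.2828, 0.1859]
tcp_rot: [0.777, 0.63, -0.0, -0.001]
contact_force: [-0.0, 1.6, -0.5]
opening: 0.617
finger_force: 31.8
```

Call:
send_rows --pt "0 0 0.0 0 -0.2" --pt "0 0 0.03 0 -0.2" --pt "0 0 0.06 0 -0.2" --pt "0 0 0.09 0 -0.2" --pt "0 0 0.11 0 -0.2" --pt "0 0 0.11 0 -0.2"

```text
time: 7.6
eef_pos: [0.458, -0.2764, 0.0733]
tcp_rot: [0.775, 0.632, -0.001, -0.005]
contact_force: [-0.0, 0.3, -0.2]
opening: 0.616
finger_force: 31.9
```

Run:
```python
from h import *
b=snap('side','s4.png')[:,:,::-1];a=snap('top','t4.png')[:,:,::-1]
s=ctrl.get_state();print(s['time'],s['eef_pos'],s['opening'],s['contact_force'],s['finger_force'])
cv2.imwrite('pics/c4.png',np.hstack([cv2.resize(b[80:180,280:380],None,fx=4,fy=4),cv2.resize(a[150:250,390:490],None,fx=4,fy=4)]))
```

```text
7.7 [ 0.46025843 -0.2789893   0.07722301] 0.6188908156921338 [-0.0684299  -0.23361826  0.57491157] 31.858983635902405
```

View pics/c4.png

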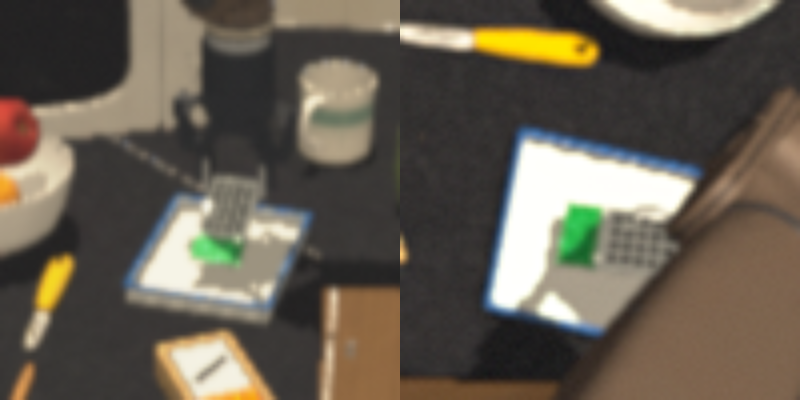

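Crop: the plate is tilted with its thumb end down, inside the tray in both views (green pad at side crop (217,250), top crop (580,235)). I'll lower it in a light grip.

Call:
send_rows --pt "0 0 0.01 0 -0.2" --pt "0 0 0.02 0 -0.2" --pt "0 0 0.03 0 -0.2" --pt "0 0 0.037 0 -0.2" --pt "0 0 0.044 0 -0.2" --pt "0 0 0.05 0 -0.2" --pt "0 0 0.055 0 -0.2" --pt "0 0 0.06 0 -0.2" --pt "0 0 0.06 0 -0.2" --squeeze 12

```text
time: 8.6
eef_pos: [0.46, -0.2803, 0.0167]
tcp_rot: [0.776, 0.631, 0.0, -0.0]
contact_force: [0.9, -0.3, 2.2]
opening: 0.619
finger_force: 31.6
```

Call:
send_rows --pt "0 0 0.002 0 0.3" --pt "0 0 0.002 0 0.4" --pt "0 0 0.002 0 0.6" --pt "0 0 0.002 0 0.7" --pt "0 0 0.002 0 0.7" --pt "0 0 -0.02 0 0.7" --pt "0 0 -0.06 0 0.7" --pt "0 0 -0.11 0 0.7" --pt "0 0 -0.15 0 0.7" --pt "0.05 0 -0.18 0 0.7" --pt "0.1 0 -0.18 0 0.7" --pt "0.15 0 -0.18 0 0.7"

```text
time: 9.8
eef_pos: [0.49, -0.1401, 0.1996]
tcp_rot: [0.776, 0.631, 0.001, 0.002]
contact_force: [1.0, 0.0, -0.1]
opening: 0.853
finger_force: 0.0
```

Run:
```python
from h import *
b=snap('side','s5.png')[:,:,::-1];a=snap('top','t5.png')[:,:,::-1]
s=ctrl.get_state();print(s['time'],s['eef_pos'],s['opening'],s['contact_force'],s['finger_force'])
m=cv2.inRange(cv2.cvtColor(b,cv2.COLOR_BGR2HSV),(50,120,60),(80,255,255))[125:165,300:365]
v,u=np.nonzero(m);p=ray('side',u.mean()+300,v.mean()+125,.009);print('pad',p,len(u),'centre',p[:2]+.04*np.array([-.203,-.979]))
cv2.imwrite('pics/c5.png',np.hstack([cv2.resize(b[100:200,280:380],None,fx=4,fy=4),cv2.resize(a[150:250,390:490],None,fx=4,fy=4)]))
```

```text
9.9 [ 0.48953996 -0.13590176  0.19772746] 0.8501030377484591 [-0.42493898 -1.22258785 -0.16419577] 0.0
pad [ 0.47702514 -0.19663104  0.009     ] 24 centre [ 0.46890514 -0.23579104]
```

View pics/c5.png

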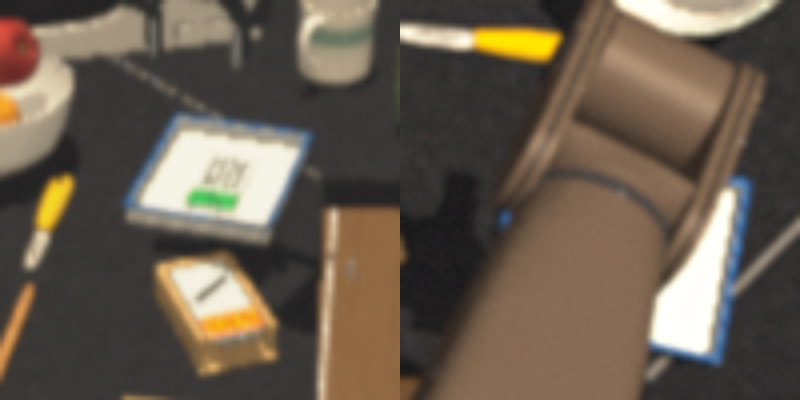

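The plate lies flat in the middle of the tray, with its pad at side crop (213,200) and its centre about 2 mm from the tray's. The slicer is untouched and the gripper is clear, so I'll hand in.

```bash
python3 -c "
from plant import ctrl
print(ctrl.sign_off())"
```

```text
the job is handed in; nothing more can be done
None
```

I tipped the grater plate in its stand, lifted it out and laid it flat near the middle of the white tray; the slicer plate stayed as it was, and I handed the job in at about 10 s (no verdict was returned).

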